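# Clear the jars away, then lift the glass panel to the rack

## Task

Jars of frit have been left standing in the way, on the fused glass panel or in front of it: first stand all of them upright on the blue mat. Then take the lifter, slide its blade under the panel from the open side of the white cooling block, lift the panel and carry it to the steel rack, leaving it flat, centred and square on the two rails. Finally lay the lifter back flat along its cork pad; never touch the panel with the fingers or drop it, and leave the glass globe where it stands.

Things in the scene. Friction and masses are not known exactly. Their poses are not given: they have to be found in the camera images.
- cooling_block: white ceramic block, fixed, 116 mm wide (y). Two ribs along its x, 100 mm long, tops 30 mm above the bench, leave a channel between them (y -32 to +32 mm, floor at 4 mm), open at the -x end (robot side): the blade goes in there along +x. A stop at x = +56 mm, 42 mm high, closes the +x end. Origin: on the bench, midway between and along the ribs
- glass_panel: fused blue glass panel with an amber, a pale and a red stripe, 100 x 100 x 6 mm, loose, about 0.13 kg, lying on the ribs of the cooling block. Origin: centre of its underside; z up; its sides follow its x and y
- panel_rack: steel rack, fixed: foot plate 110 (x) x 120 (y) mm, top at 4 mm, with two rails along x at y = -43 and +43 mm, each 16 mm wide, tops 40 mm above the bench; the channel between them is 70 mm wide, open at both ends. Origin: on the bench, middle of the rack. -x points roughly to the robot: with the blade along +x, lower it between the rails and draw it out along -x
- lifter: lifter, loose, 0.13 kg: aluminium blade 3 mm thick, 44 mm wide, x = 40 to 145 mm, underside z = 0; upright neck at x = 34 to 40 mm; flat-sided wooden handle x = -52 to 40, 18 mm wide (y), z = 22 to 44 mm; 46 mm wide heel under its end (x = -46). Origin: on the underside below the grip; x toward the blade. Grip across y at (0, 0, 33 mm), firmly (about 40 N); carry the panel centred at x = 97 mm
- lifter_pad: cork pad fixed on the bench, 230 x 56 x 3 mm, long along its x. Origin: middle, on the bench. The lifter starts on it with its own origin at about x = -45 mm of the pad, both x axes alike; unused, it may get knocked partly off and must end back on it
- jar_mat: blue mat fixed on the bench, 165 (x) x 130 (y) x 3 mm; origin: middle, on the bench. Four jars fit on it two by two. The iron beam (about 70 mm high) and behind it the torch (up to 170 mm) stand between the mat and the cooling block: carry things over them
- frit_jar_a: screw-lid jar of turquoise frit with a white lid, about 42 mm across and 59 mm tall, a plain upright body to grip from above on two opposite sides; it grips like a square prism whose sides follow its own x and y axes. Origin: centre of its underside, z up. May be absent
- frit_jar_b: screw-lid jar of pink frit with a black lid, about 44 mm across and 65 mm tall, a plain upright body to grip from above on two opposite sides; it grips like a square prism whose sides follow its own x and y axes. Origin: centre of its underside, z up. May be absent
- frit_jar_c: screw-lid jar of tan frit with a white lid, about 46 mm across and 71 mm tall, a plain upright body to grip from above on two opposite sides; it grips like a square prism whose sides follow its own x and y axes. Origin: centre of its underside, z up. May be absent
- frit_jar_d: screw-lid jar of blue frit with a black lid, about 48 mm across and 59 mm tall, a plain upright body to grip from above on two opposite sides; it grips like a square prism whose sides follow its own x and y axes. Origin: centre of its underside, z up. May be absent; if present it starts standing on the glass panel
- glass_dome: glass globe on a black foot, an ornament, 74 mm across, 90 mm tall, loose; leave it alone. Origin: centre of its underside
There are look-alikes about, which are no part of the job. Leave any red or yellow look-alike of the frit_jar_c alone.

How it is judged (in metres and radians):
On the way, in this order (a step that is already met when the one before it is completed fails the run):
1. all jars that are present stand upright on the blue mat (x of frit_jar_a in the frame of jar_mat between -0.083 and 0.083 m and y of frit_jar_a in the frame of jar_mat between -0.065 and 0.065 m and z of each of frit_jar_a, frit_jar_b, frit_jar_c, frit_jar_d in the frame of jar_mat below 0.01 m and angle between each of frit_jar_a, frit_jar_b, frit_jar_c, frit_jar_d's own z axis and vertical below 0.15 rad and x of frit_jar_b in the frame of jar_mat between -0.083 and 0.083 m and y of frit_jar_b in the frame of jar_mat between -0.065 and 0.065 m and x of frit_jar_c in the frame of jar_mat between -0.083 and 0.083 m and y of frit_jar_c in the frame of jar_mat between -0.065 and 0.065 m and x of frit_jar_d in the frame of jar_mat between -0.083 and 0.083 m and y of frit_jar_d in the frame of jar_mat between -0.065 and 0.065 m), for 0.2 s.
2. the panel is lifted clear of the cooling block on the lifter (height (world z) of glass_panel above 0.05 m and contact force between glass_panel and lifter above 0.3 N and contact force between glass_panel and cooling_block below 0.02 N), for 0.2 s.
3. the panel lies on both rails of the rack, free of the lifter (x of glass_panel in the frame of panel_rack between -0.02 and 0.02 m and y of glass_panel in the frame of panel_rack between -0.012 and 0.012 m and z of glass_panel in the frame of panel_rack between 0.036 and 0.044 m and angle between glass_panel's own z axis and vertical below 0.06 rad and (angle between the x axis of glass_panel and the x axis of panel_rack, either way round below 0.2 rad or angle between the y axis of glass_panel and the x axis of panel_rack, either way round below 0.2 rad) and contact force between glass_panel and lifter below 0.05 N and contact force between glass_panel and panel_rack above 0.3 N), for 0.2 s.
At the end, for the whole second after the job is handed in: Each present jar stands upright, centre over the mat; the panel lies flat on both rails, within 20 mm along and 12 mm across of centre and 0.2 rad of square, clear of the lifter; the lifter lies flat on the pad, within 0.3 rad of its length, origin within 30 mm of its midline; all at rest (all of step 1 and all of step 3 and x of lifter in the frame of lifter_pad between -0.095 and 0.095 m and y of lifter in the frame of lifter_pad between -0.03 and 0.03 m and angle between the x axis of lifter and the x axis of lifter_pad, either way round below 0.3 rad and angle between lifter's own z axis and vertical below 0.1 rad and height (world z) of lifter below 0.01 m and linear speed of each of frit_jar_a, frit_jar_b, frit_jar_c, frit_jar_d, glass_panel, lifter below 0.02 m/s); the robot touches nothing.
It fails at once if the fingers touch the glass panel (contact force between glass_panel and the fingers above 1 N).
It fails at once if the glass panel is dropped below the supports (height (world z) of glass_panel below 0.022 m).
It fails at once if the glass globe is shifted by more than 25 mm or tipped (distance of glass_dome from where it was at the start of the episode above 0.025 m or angle between glass_dome's own z axis and vertical above 0.5 rad).
Of frit_jar_a, frit_jar_b, frit_jar_c, frit_jar_d only 2 to 4 are there at a start; the rules pass over those that are not, and their reading is None.
At some moment in a run one of lifter may be knocked a few centimetres aside while the robot is not near it.
It also fails if it takes over 210 s, if anything falls off the work surface, if the arm or the gripper's body presses on something with over 40 N, if the wrist force passes 120 N, or if a joint passes its speed limit or range.

## Robot

A 6-joint arm with a two-finger parallel gripper is mounted at the origin on the work surface; the furniture and walls round the work are solid. World frame = base frame: x ahead of the robot, y to its left, z up, the work surface at z = 0. Lengths are in m, angles in degrees, forces in N, time in s.
With the tool pointing down it reaches from about 0.35 to 0.875 m from the base axis. Payload 4.2 kg.
Tool frame: the origin (TCP) lies between the finger pads; the fingertips stand 17 mm ahead of it and the grasp point (between the pads) lies 2 mm behind it; z points along the fingers, y is the line along which they close (so a half turn about z gives the same grasp; the last joint's range is limited). The gripper opens to 87 mm and grips with 3 to 60 N. Pads are 19 mm wide; open, the fingers measure 117 mm over their backs; the gripper's body (75 mm by 190 mm) begins 51 mm behind the grasp point.
Start: joints at [-61.559, 22.042, 0.453, 0, -68.411, -14.817], TCP at [0.147, -0.607, 0.24] pointing down, gripper open.
Joint ranges: [-179.83, 179.83], [-69.29, 118.12], [-61.27, 80.66], [-181.25, 117.63], [-171.15, -9.14], [-177.46, 177.46]. Speed limits (degrees/s): [159.86, 159.86, 180, 180, 180, 180].

## Interface

Orientations are given as a 3x3 rotation matrix whose columns are the frame's x, y, z axes.
In Python, from station import sense, capture, r, masks_of gives the robot as it stands.
- The arm moves only by the tool apply_moves, never from a script. Its argument "steps" is a list that holds one entry, the list of rows, each a list of 7 numbers: the opening, from 0 (shut) to 1 (fully open), then the shift along the tool's x, y, z in mm, then the turn, a rotation vector about the tool's x, y, z in rad. A call has 1 to 12 rows; each row shifts and turns the commanded pose from where the row before left it, along the tool's axes as they then stand; what a row does not reach is not made up. A row lasts 1/8 s, in which the tool goes at most 62.5 mm and 10.7 degrees, less where a joint would pass 70% of its speed; a pose out of reach is approached as far as the arm can. A call with a gripper value outside its range is refused whole. The fingers move at their own pace and stop on an object; the grip force is fixed at half the most. Time passes only in rows, so rows that do not move let the fingers close. It gives the time, the measured TCP pose, the force and the opening at its end, in the units of the state.
- sense(): the state, without advancing time (a new reading comes with each control period).
- capture(name): name is "side" or "top"; returns a dict with "color" (384x512x3 uint8, red, green, blue), "vfov" (degrees; the focal length in pixels is half the picture's height over the tangent of half this angle, whatever the lens; pixels are square), "cx", "cy" (the principal point, pixels), "T" (4x4, takes a point from camera to world coordinates). Camera axes: x right, y down, z forward; pixel columns grow to the right and rows downward; lengths in m; the calibration is good to about 2 mm. A picture is of the moment at which its call begins. There is no depth.
- r.finish_job(): hands the job in, once; it reports no verdict.
Trained networks look in a picture, given as the dict that the camera call returned (one of the last four; its "shot" number tells which), for a name from the list of things; names that differ only in an ending like _2 or _b are one class to them, and where a whole thing is asked for, a point or a joint stands for the part that bears it (a point fixed in the world has none). Each returns a list of dicts, best first, with "confidence" (0 to 1); they miss things now and then, are a little off and sometimes report something else, mostly with a low value. They report only what shows in the picture. A call takes as long as a camera call. They do not tell look-alikes from the thing itself.
- masks_of(picture, thing): "pixels" (384x512 bool, what is visible of it) and "box" ([left, top, width, height] in pixels, round what is visible of it).
The state is a dict: "time_s": time; "joints": joint angles; "joint_velocities": joint speeds; "effort": joint torques, N m; "tcp_pos": TCP position; "ee_rot": TCP orientation; "wrist_force": force on the tool from outside, world axes, zero at the start; "moment": the same for the moment, N m; "gripper_width": opening from 0.0 (shut) to 1.0 (fully open).
Only numpy, scipy, OpenCV 4.12 (cv2) and the standard library are available. Lean on these libraries where they do the work, as an engineer would, in place of code of your own. Each camera call takes 0.05 s, during which the arm holds its last target. There are 200 camera calls.

## Working session

There is one attempt and no reset: what is moved stays moved. The work goes in short steps, Python scripts to look and compute and a tool call to move; the robot and the scene stay as the last step left them, time stands still between calls to the robot, and variables do not carry over. Pictures are saved under pics/ and viewed, on a budget of 14 in all, crops included, one or two more only if the job needs it, and the job is handed in when it is done.

Besides the shell and the picture viewer there is one more tool, called after "Request:" as name(argument=value, ...) on one line, values as JSON. apply_moves: Moves the arm, as the interface text tells. Its arguments: {"type":"object","properties":{"steps":{"type":"array","items":{"type":"array","items":{"type":"array","items":{"type":"number"}}}}},"required":["steps"]}

```bash
mkdir -p pics; ls
cat > h.py <<'E'
import numpy as np, cv2
from station import sense, capture, r, masks_of
def ray(c,u,v):
    f=c["color"].shape[0]/2/np.tan(np.radians(c["vfov"])/2)
    T=np.array(c["T"]); d=T[:3,:3]@np.array([(u-c["cx"])/f,(v-c["cy"])/f,1.])
    return T[:3,3],d
def px2w(c,u,v,z):
    o,d=ray(c,u,v); return o+d*(z-o[2])/d[2]
def w2px(c,p):
    f=c["color"].shape[0]/2/np.tan(np.radians(c["vfov"])/2)
    T=np.array(c["T"]); q=T[:3,:3].T@(np.array(p)-T[:3,3]); return c["cx"]+f*q[0]/q[2], c["cy"]+f*q[1]/q[2]
def save(c,n,box=None,s=1.5):
    im=c["color"][:,:,::-1]
    if box: l,t,w,h=box; im=im[t:t+h,l:l+w]
    cv2.imwrite("pics/"+n,cv2.resize(im,None,fx=s,fy=s,interpolation=cv2.INTER_CUBIC))
E
python3 - <<'E'
from h import *
s=sense();print({k:np.round(v,3).tolist() for k,v in s.items()})
for n in("top","side"):
    c=capture(n); save(c,n+"0.png"); print(n,c["vfov"],c["cx"],c["cy"],np.round(c["T"],3).tolist())
    for t in "cooling_block glass_panel panel_rack lifter lifter_pad jar_mat frit_jar_a glass_dome".split():
        for m in masks_of(c,t): 
            y,x=np.nonzero(m["pixels"]); print(t,round(m["confidence"],2),m["box"],round(x.mean()),round(y.mean()))
E
```

```text
pics
{'time_s': 0.0, 'joints': [-61.559, 22.088, 0.378, -0.028, -68.411, -14.817], 'joint_velocities': [0.097, 0.076, 0.004, 0.006, 0.029, -0.067], 'effort': [0.001, -39.067, 18.74, 4.22, 0.011, -0.0], 'tcp_pos': [0.147, -0.607, 0.238], 'ee_rot': [[-0.972, -0.235, -0.001], [-0.235, 0.972, 0.002], [0.0, 0.002, -1.0]], 'wrist_force': [-0.209, 0.36, 0.837], 'moment': [-0.004, -0.013, -0.028], 'gripper_width': 1.001}
top 55.11281051368329 256.6697431314618 197.42739566714351 [[-0.004, -0.995, 0.097, 0.274], [-1.0, 0.005, 0.007, -0.01], [-0.007, -0.097, -0.995, 1.379], [0.0, 0.0, 0.0, 1.0]]
cooling_block 0.72 [126.0, 156.1, 45.4, 38.2] 147 173
glass_panel 0.74 [130.4, 160.3, 34.1, 33.5] 148 178
panel_rack 0.87 [347.0, 154.8, 44.8, 42.1] 368 175
lifter 0.96 [317.7, 151.2, 13.9, 51.8] 326 172
lifter_pad 0.58 [313.8, 149.5, 21.0, 58.0] 324 190
jar_mat 0.86 [270.2, 146.9, 35.4, 46.2] 287 169
frit_jar_a 0.61 [191.1, 182.3, 12.9, 18.7] 197 191
frit_jar_a 0.6 [173.5, 209.9, 17.9, 12.6] 182 216
frit_jar_a 0.48 [182.1, 238.1, 11.6, 16.6] 185 246
glass_dome 0.56 [187.5, 143.7, 20.0, 20.3] 196 157
side 45.26070387573589 260.49329419030744 181.3706396681553 [[-0.997, -0.063, 0.055, 0.314], [-0.083, 0.669, -0.738, 1.2], [0.01, -0.74, -0.672, 1.165], [0.0, 0.0, 0.0, 1.0]]
glass_panel 0.72 [203.5, 261.5, 44.4, 40.0] 224 281
panel_rack 0.72 [229.8, 109.4, 36.4, 29.4] 249 125
lifter 0.94 [217.1, 142.0, 52.1, 13.6] 245 147
lifter_pad 0.69 [219.4, 143.6, 57.6, 13.1] 255 152
jar_mat 0.58 [210.4, 161.5, 47.0, 25.4] 235 174
jar_mat 0.57 [244.1, 144.9, 32.9, 10.4] 260 151
frit_jar_a 0.74 [238.8, 225.2, 16.5, 25.5] 247 235
frit_jar_a 0.72 [301.1, 236.4, 15.8, 25.5] 310 249
frit_jar_a 0.68 [270.0, 235.2, 14.0, 23.5] 274 250
frit_jar_a 0.58 [273.7, 161.2, 16.2, 22.3] 282 172
```

Run:
```python
from h import *
a=capture("top");b=capture("side")
save(a,"t1.png",(100,110,310,180),2.55);save(b,"s1.png",(160,90,200,230),2.6)
```

```text
(no output)
```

View pics/t1.png

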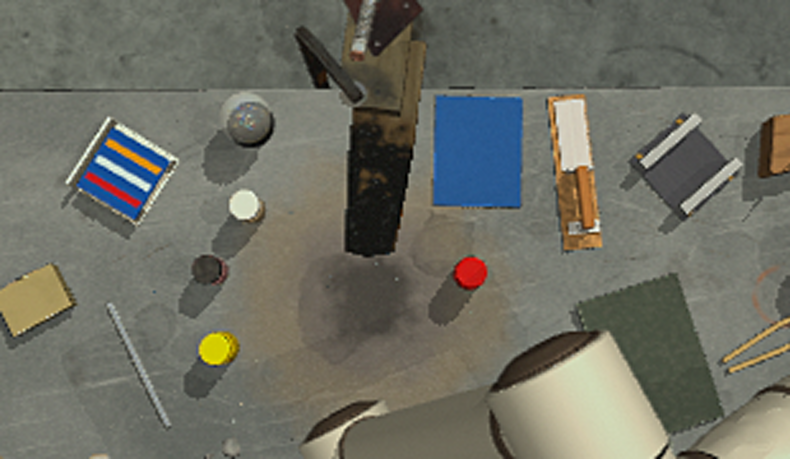

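View pics/s1.png

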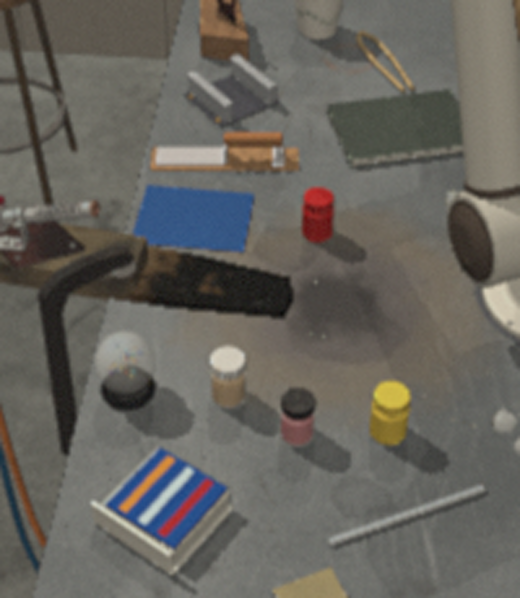

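```bash
cat > fit.py <<'E'
from h import *
from scipy.optimize import minimize
def box(x0,x1,y0,y1,z0,z1): return np.array([[x,y,z] for x in(x0,x1) for y in(y0,y1) for z in(z0,z1)])/1000
def cyl(r,h,z=0):
    t=np.linspace(0,6.28,24); return np.vstack([np.c_[r*np.cos(t),r*np.sin(t),0*t+k] for k in(z,z+h)])/1000
M={"glass_panel":[box(-50,50,-50,50,30,36)],
"cooling_block":[box(-50,50,-58,-32,0,30),box(-50,50,32,58,0,30),box(50,62,-58,58,0,42),box(-50,50,-50,50,30,36)],
"panel_rack":[box(-55,55,-60,60,0,4),box(-55,55,-51,-35,0,40),box(-55,55,35,51,0,40)],
"jar_mat":[box(-82.5,82.5,-65,65,0,3)],
"lifter_pad":[box(-115,115,-28,28,0,3)],
"lifter":[box(40,145,-22,22,3,6),box(-52,40,-9,9,25,47),box(34,40,-9,9,3,40),box(-50,-42,-23,23,3,25)],
"glass_dome":[cyl(25,10),cyl(37,40,30)],
"frit_jar_c":[cyl(23,71)],"frit_jar_b":[cyl(22,65)]}
S=4
def rend(c,parts,x,dz=0):
    m=np.zeros((384*S,512*S),np.uint8); cs,sn=np.cos(x[2]),np.sin(x[2])
    for p in parts:
        q=np.c_[x[0]+cs*p[:,0]-sn*p[:,1],x[1]+sn*p[:,0]+cs*p[:,1],p[:,2]+dz]
        uv=np.array([w2px(c,k) for k in q])*S+S/2
        cv2.fillConvexPoly(m,cv2.convexHull(uv.astype(np.float32)).astype(np.int32),1)
    return m
def fit(name,views,x0,dz=0,free=3):
    """views: list of (picture, boolmask)"""
    big=[(c,cv2.resize(m.astype(np.uint8),None,fx=S,fy=S,interpolation=cv2.INTER_NEAREST)) for c,m in views]
    def cost(v):
        x=[v[0]/100,v[1]/100,v[2]/10 if free==3 else x0[2]]; t=0
        for c,m in big:
            k=rend(c,M[name],x,dz); t+=1-(k&m).sum()/((k|m).sum()+1)
        return t/len(big)
    v0=np.array([x0[0]*100,x0[1]*100,x0[2]*10]); 
    s=np.vstack([v0,v0+[1,0,0],v0+[0,1,0],v0+[0,0,1.5]])
    if free<3: v0=v0[:2]; s=np.vstack([v0,v0+[1,0],v0+[0,1]])
    o=minimize(cost,v0,method="Nelder-Mead",options=dict(initial_simplex=s,xatol=.02,fatol=1e-4))
    return np.array([o.x[0]/100,o.x[1]/100,np.degrees(o.x[2]/10) if free==3 else 0]),round(o.fun,3)
def near(c,name,x,z=.02,rad=25):
    u,v=w2px(c,[x[0],x[1],z]); best=None
    for m in masks_of(c,name):
        yy,xx=np.nonzero(m["pixels"])
        d=np.hypot(xx.mean()-u,yy.mean()-v)
        if d<rad and (best is None or d<best[0]): best=(d,m["pixels"])
    return None if best is None else best[1]
E
python3 - <<'E'
from fit import *
a=capture("top");b=capture("side")
def P(u,v,z): return px2w(a,100+u/2.55,110+v/2.55,z)
G={"glass_panel":(P(128,173,.036),60),"cooling_block":(P(123,165,.03),60),"panel_rack":(P(688,165,.02),-56),"jar_mat":(P(478,152,.003),0),"lifter_pad":(P(575,172,.003),3),"lifter":(P(583,200,.03),3),"frit_jar_c":(P(244,210,.05),0),"frit_jar_b":(P(213,270,.05),0),"glass_dome":(P(245,125,.06),0)}
for n,(p,y) in G.items():
    V=[]
    for c in(a,b):
        k=near(c,n,p,.03,12)
        if k is not None: V.append((c,k))
    x0=[p[0],p[1],np.radians(y)]; fr=2 if n[:4] in("frit","glas") and n!="glass_panel" else 3
    print(n,"guess",np.round(p,3),y)
    for s in ([V] if len(V)<2 else [V,V[:1],V[1:]]):
        if s: x,f=fit(n,s,x0,0,fr); print("   ",len(s),np.round(x,4),f)
E
```

```text
glass_panel guess [0.479 0.392 0.036] 60
    2 [ 0.4786  0.4014 59.8591] 0.069
    1 [ 0.4799  0.4015 59.5781] 0.071
    1 [ 0.4774  0.402  59.3656] 0.052
cooling_block guess [0.491 0.401 0.03 ] 60
    1 [ 0.4919  0.3939 55.2984] 0.857
panel_rack guess [ 0.489 -0.423  0.02 ] -56
    1 [  0.4908  -0.4191 -48.7412] 0.042
jar_mat guess [ 0.513 -0.118  0.003] 0
    2 [ 0.5156 -0.1149 -0.7596] 0.072
    1 [ 0.5156 -0.1155 -0.8334] 0.029
    1 [ 0.5156 -0.1119 -3.9546] 0.11
lifter_pad guess [ 0.482 -0.261  0.003] 3
    2 [ 0.4797 -0.2525  7.0817] 0.574
    1 [ 0.4843 -0.255   5.178 ] 0.662
    1 [ 0.4817 -0.254   4.6704] 0.462
lifter guess [ 0.437 -0.266  0.03 ] 3
frit_jar_c guess [0.422 0.221 0.05 ] 0
    2 [0.4275 0.2181 0.    ] 0.126
    1 [0.4286 0.2199 0.    ] 0.132
    1 [0.4271 0.2206 0.    ] 0.108
frit_jar_b guess [0.337 0.264 0.05 ] 0
    2 [0.3385 0.2726 0.    ] 0.111
    1 [0.3385 0.2726 0.    ] 0.111
    1 [0.3384 0.2724 0.    ] 0.111
glass_dome guess [0.543 0.219 0.06 ] 0
    2 [0.5544 0.2205 0.    ] 0.13
    1 [0.5539 0.2194 0.    ] 0.084
    1 [0.5538 0.2294 0.    ] 0.142
```

Request:
apply_moves(steps=[[[1,0,0,0,0,0,0.1185],[1,0,0,0,0,0,0.1185],[1,-36,37,-1.5,0,0,0],[1,-36,37,-1.5,0,0,0],[1,-36,37,-1.5,0,0,0],[1,-36,37,-1.5,0,0,0],[1,-36,37,-1.5,0,0,0],[1,-36,37,-1.5,0,0,0],[1,-36,37,-1.5,0,0,0],[1,-2.5,51,0,0,0,0],[1,-2.5,51,0,0,0,0],[1,-2.5,51,0,0,0,0]]])

```text
time_s: 3.5
tcp_pos: [0.4065, -0.1936, 0.2502]
ee_rot: [[-1.0, -0.001, 0.001], [-0.001, 1.0, -0.0], [-0.001, -0.0, -1.0]]
wrist_force: [0.9, 0.5, -0.1]
gripper_width: 1.002
```

Request:
apply_moves(steps=[[[1,-2.5,51,0,0,0,0],[1,-2.5,51,0,0,0,0],[1,-2.5,51,0,0,0,0],[1,-2.5,51,0,0,0,0],[1,-2.5,51,0,0,0,0],[1,-2.5,51,0,0,0,0],[1,-2.5,51,0,0,0,0],[1,-2.5,51,0,0,0,0],[1,0,0,0,0,0,0],[1,0,0,0,0,0,0]]])

```text
time_s: 4.75
tcp_pos: [0.4258, 0.2127, 0.2499]
ee_rot: [[-1.0, -0.001, -0.0], [-0.001, 1.0, -0.0], [0.0, -0.0, -1.0]]
wrist_force: [0.6, 0.6, -0.2]
gripper_width: 1.002
```

Request:
apply_moves(steps=[[[1,-2,6,42,0,0,0],[1,0,0,42,0,0,0],[1,0,0,42,0,0,0],[1,0,0,42,0,0,0],[1,0,0,28,0,0,0],[1,0,0,16,0,0,0],[0,0,0,0,0,0,0],[0,0,0,0,0,0,0],[0,0,0,0,0,0,0],[0,0,0,0,0,0,0],[0,0,0,0,0,0,0],[0,0,0,0,0,0,0]]])

```text
time_s: 6.25
tcp_pos: [0.4283, 0.2192, 0.0388]
ee_rot: [[-1.0, -0.001, 0.001], [-0.001, 1.0, 0.001], [-0.001, 0.001, -1.0]]
wrist_force: [-2.0, -1.1, 6.2]
gripper_width: 0.547
```

Request:
apply_moves(steps=[[[0,0,0,-20,0,0,0],[0,0,0,-45,0,0,0],[0,0,0,-50,0,0,0],[0,0,0,-50,0,0,0],[0,0,0,-47,0,0,0],[0,-14,-44,0,0,0,0],[0,-14,-44,0,0,0,0],[0,-14,-44,0,0,0,0],[0,-14,-44,0,0,0,0],[0,-14,-44,0,0,0,0],[0,-14,-44,0,0,0,0],[0,-14,-44,0,0,0,0]]])

```text
time_s: 7.75
tcp_pos: [0.5262, -0.0904, 0.2495]
ee_rot: [[-1.0, -0.001, -0.001], [-0.001, 1.0, 0.0], [0.001, 0.0, -1.0]]
wrist_force: [0.9, 0.8, -0.6]
gripper_width: 0.542
```

Request:
apply_moves(steps=[[[0,-14,-41,0,0,0,0],[0,0,0,0,0,0,0],[0,0,0,0,0,0,0]]])

```text
time_s: 8.12
tcp_pos: [0.5398, -0.1298, 0.2493]
ee_rot: [[-1.0, -0.0, -0.002], [-0.0, 1.0, 0.0], [0.002, 0.0, -1.0]]
wrist_force: [-0.5, 0.2, -0.5]
gripper_width: 0.545
```

Request:
apply_moves(steps=[[[0,0,0,50,0,0,0],[0,0,0,50,0,0,0],[0,0,0,45,0,0,0],[0,0,0,35,0,0,0],[0,0,0,17,0,0,0],[0,0,0,6,0,0,0],[0,0,0,4,0,0,0],[0,0,0,0,0,0,0]]])

```text
time_s: 9.12
tcp_pos: [0.5408, -0.1297, 0.0437]
ee_rot: [[-1.0, -0.001, 0.001], [-0.001, 1.0, 0.0], [-0.001, 0.0, -1.0]]
wrist_force: [-0.3, 0.6, -0.4]
gripper_width: 0.548
```

Request:
apply_moves(steps=[[[0,0,0,2,0,0,0],[0,0,0,0,0,0,0],[0.8,0,0,0,0,0,0],[0.8,0,0,0,0,0,0],[0.8,0,0,0,0,0,0],[0.8,0,0,-30,0,0,0],[0.8,0,0,-50,0,0,0],[0.8,0,0,-50,0,0,0],[1,0,0,-50,0,0,0],[1,0,0,-28,0,0,0],[1,25,50,0,0,0,0],[1,25,50,0,0,0,0]]])

```text
time_s: 10.62
tcp_pos: [0.4896, -0.0294, 0.2491]
ee_rot: [[-1.0, 0.001, 0.001], [0.001, 1.0, 0.0], [-0.001, 0.0, -1.0]]
wrist_force: [1.4, 0.8, 0.5]
gripper_width: 0.998
```

Request:
apply_moves(steps=[[[1,25,50,0,0,0,0],[1,25,50,0,0,0,0],[1,25,50,0,0,0,0],[1,25,50,0,0,0,0],[1,25,50,0,0,0,0],[1,25,50,0,0,0,0],[1,0,0,0,0,0,0],[1,0,0,0,0,0,0]]])

```text
time_s: 11.62
tcp_pos: [0.3398, 0.2696, 0.2488]
ee_rot: [[-1.0, -0.001, -0.0], [-0.001, 1.0, -0.001], [0.0, -0.001, -1.0]]
wrist_force: [0.5, -0.4, 0.4]
gripper_width: 0.999
```

Run:
```python
from fit import *
b=capture("side");a=capture("top")
for n,p in (("frit_jar_b",(.3385,.2726)),("frit_jar_c",(.54,-.13))):
  for c in (a,b):
    k=near(c,n,p,.03,15)
    print(n,None if k is None else fit(n,[(c,k)],[*p,0],0,2))
```

```text
frit_jar_b None
frit_jar_b (array([0.33808944, 0.27172957, 0.        ]), np.float64(0.169))
frit_jar_c (array([ 0.54815882, -0.1305689 ,  0.        ]), np.float64(0.072))
frit_jar_c None
```

Request:
apply_moves(steps=[[[1,1,3,42,0,0,0],[1,0,0,42,0,0,0],[1,0,0,42,0,0,0],[1,0,0,42,0,0,0],[1,0,0,28,0,0,0],[1,0,0,16,0,0,0],[0,0,0,0,0,0,0],[0,0,0,0,0,0,0],[0,0,0,0,0,0,0],[0,0,0,0,0,0,0],[0,0,0,0,0,0,0],[0,0,0,0,0,0,0]]])

```text
time_s: 13.42
tcp_pos: [0.3392, 0.2729, 0.0377]
ee_rot: [[-1.0, -0.001, 0.0], [-0.001, 1.0, 0.0], [-0.0, 0.0, -1.0]]
wrist_force: [-0.4, -0.9, 6.7]
gripper_width: 0.612
```

Request:
apply_moves(steps=[[[0,0,0,-20,0,0,0],[0,0,0,-45,0,0,0],[0,0,0,-50,0,0,0],[0,0,0,-50,0,0,0],[0,0,0,-47,0,0,0],[0,-15,-50,0,0,0,0],[0,-15,-50,0,0,0,0],[0,-15,-50,0,0,0,0],[0,-15,-50,0,0,0,0],[0,-15,-50,0,0,0,0],[0,-15,-50,0,0,0,0],[0,-15,-50,0,0,0,0]]])

```text
time_s: 14.92
tcp_pos: [0.4443, -0.0787, 0.2487]
ee_rot: [[-1.0, -0.001, 0.0], [-0.001, 1.0, 0.001], [-0.0, 0.001, -1.0]]
wrist_force: [0.8, 0.3, -1.1]
gripper_width: 0.613
```

Request:
apply_moves(steps=[[[0,-15,-50,0,0,0,0],[0,0,0,0,0,0,0],[0,0,0,0,0,0,0]]])

```text
time_s: 15.3
tcp_pos: [0.4588, -0.1271, 0.2484]
ee_rot: [[-1.0, 0.0, -0.001], [0.0, 1.0, 0.001], [0.001, 0.001, -1.0]]
wrist_force: [-0.3, 0.5, -1.5]
gripper_width: 0.613
```

Request:
apply_moves(steps=[[[0,0,0,50,0,0,0],[0,0,0,50,0,0,0],[0,0,0,45,0,0,0],[0,0,0,35,0,0,0],[0,0,0,17,0,0,0],[0,0,0,6,0,0,0],[0,0,0,3,0,0,0],[0,0,0,1,0,0,0],[0,0,0,0,0,0,0]]])

```text
time_s: 16.42
tcp_pos: [0.4598, -0.127, 0.0427]
ee_rot: [[-1.0, -0.001, 0.001], [-0.001, 1.0, 0.0], [-0.001, 0.0, -1.0]]
wrist_force: [0.4, -0.2, -1.3]
gripper_width: 0.612
```

Request:
apply_moves(steps=[[[0,0,0,2,0,0,0],[0,0,0,0,0,0,0],[0.8,0,0,0,0,0,0],[0.8,0,0,0,0,0,0],[0.8,0,0,0,0,0,0],[0.8,0,0,-30,0,0,0],[0.8,0,0,-50,0,0,0],[0.8,0,0,-50,0,0,0],[1,0,0,-50,0,0,0],[1,0,0,-28,0,0,0],[1,40,45,0,0,0,0],[1,40,45,0,0,0,0]]])

```text
time_s: 17.92
tcp_pos: [0.3784, -0.0367, 0.2479]
ee_rot: [[-1.0, 0.002, 0.0], [0.002, 1.0, 0.0], [-0.0, 0.0, -1.0]]
wrist_force: [0.5, 1.9, 0.9]
gripper_width: 0.996
```

Request:
apply_moves(steps=[[[1,10,50,0,0,0,0],[1,0,50,0,0,0,0],[1,0,50,0,0,0,0],[1,0,0,0,0,0,0],[1,0,0,0,0,0,0]]])

```text
time_s: 18.55
tcp_pos: [0.3688, 0.1125, 0.2477]
ee_rot: [[-1.0, -0.001, -0.001], [-0.001, 1.0, -0.001], [0.001, -0.001, -1.0]]
wrist_force: [0.9, -0.7, 0.4]
gripper_width: 1.002
```

Run:
```python
from fit import *
b=capture("side");a=capture("top")
for n,p,y in (("frit_jar_b",(.46,-.127),0),("frit_jar_c",(.54,-.13),0),("lifter",(.437,-.26),5),("lifter_pad",(.482,-.254),5),("panel_rack",(.491,-.419),-50),("glass_panel",(.4786,.4014),60)):
  for c in (a,b):
    k=near(c,n,p,.03,22)
    print(n,None if k is None else fit(n,[(c,k)],[*p,np.radians(y)],0,2 if 'jar' in n else 3))
def up(c,l,t,w,h,s): return cv2.resize(c["color"][t:t+h,l:l+w,::-1],None,fx=s,fy=s,interpolation=cv2.INTER_CUBIC)
cv2.imwrite("pics/m2.png",np.vstack([up(a,265,140,135,70,5.9)[:,:790],up(b,200,95,110,95,3)[:,:].copy() if 0 else up(b,190,100,135,70,5.9)[:,:790]])[:, :790] if 0 else cv2.resize(np.vstack([up(a,265,140,135,70,5.5),up(b,190,105,135,70,5.5)]),(742,600)))
```

```text
frit_jar_b (array([ 0.45846272, -0.12423333,  0.        ]), np.float64(0.254))
frit_jar_b (array([ 0.45550888, -0.12774364,  0.        ]), np.float64(0.182))
frit_jar_c (array([ 0.54798407, -0.13106021,  0.        ]), np.float64(0.068))
frit_jar_c (array([ 0.54580826, -0.13107643,  0.        ]), np.float64(0.101))
lifter (array([ 0.44516271, -0.26503033,  5.38980588]), np.float64(0.104))
lifter (array([ 0.44649289, -0.26329471,  7.02518134]), np.float64(0.287))
lifter_pad (array([ 0.48361171, -0.25850864,  6.03134872]), np.float64(0.616))
lifter_pad (array([ 0.4895    , -0.2565    ,  7.14859173]), np.float64(0.854))
panel_rack (array([  0.48974632,  -0.41809439, -50.71417672]), np.float64(0.08))
panel_rack (array([  0.49041437,  -0.41692727, -52.84751332]), np.float64(0.257))
glass_panel (array([ 0.48082853,  0.40159227, 58.51239218]), np.float64(0.048))
glass_panel (array([ 0.47717331,  0.40059871, 58.86956019]), np.float64(0.043))
```

View pics/m2.png

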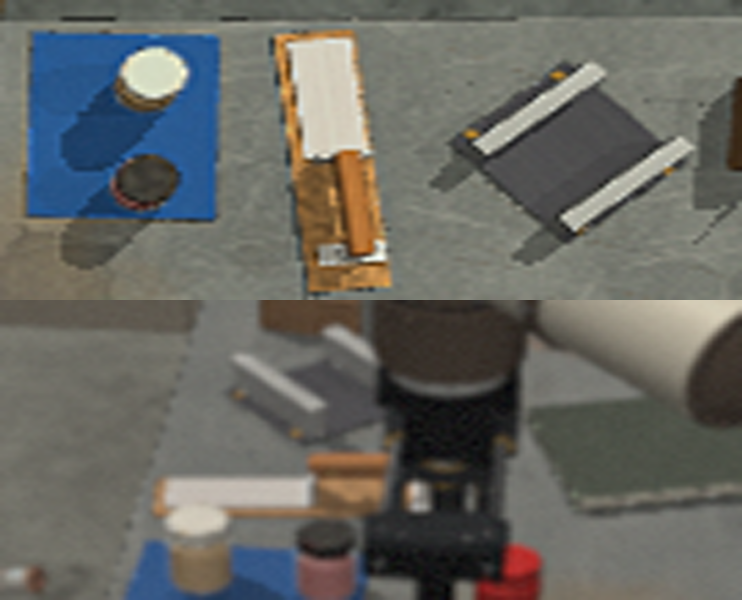

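Request:
apply_moves(steps=[[[1,-9.5,-47,0,0,0,0],[1,-9.5,-47,0,0,0,0],[1,-9.5,-47,0,0,0,0],[1,-9.5,-47,0,0,0,0],[1,-9.5,-47,0,0,0,0],[1,-9.5,-47,0,0,0,0],[1,-9.5,-47,0,0,0,0],[1,-9.5,-48,0,0,0,0],[1,0,0,40,0,0,-0.1],[1,0,0,50,0,0,0],[1,0,0,0,0,0,0],[1,0,0,0,0,0,0]]])

```text
time_s: 20.75
tcp_pos: [0.4468, -0.2646, 0.1598]
ee_rot: [[-0.995, -0.102, 0.002], [-0.102, 0.995, -0.002], [-0.002, -0.002, -1.0]]
wrist_force: [0.1, -0.1, -0.1]
gripper_width: 1.0
```

Run:
```python
from fit import *
b=capture("side");a=capture("top")
for n,p,y in (("lifter",(.445,-.265),5),("panel_rack",(.491,-.419),-50)):
  for c in (a,b):
    k=near(c,n,p,.03,22)
    print(n,None if k is None else fit(n,[(c,k)],[*p,np.radians(y)],0,2 if 'jar' in n else 3))
def up(c,l,t,w,h,s): return cv2.resize(c["color"][t:t+h,l:l+w,::-1],None,fx=s,fy=s,interpolation=cv2.INTER_CUBIC)
cv2.imwrite("pics/m3.png",cv2.resize(np.vstack([up(a,265,140,135,70,5.5),up(b,190,105,135,70,5.5)]),(742,600)))
```

```text
lifter (array([ 0.44589871, -0.2650221 ,  4.84894918]), np.float64(0.772))
lifter (array([ 0.44505447, -0.25962302,  4.19447486]), np.float64(0.148))
panel_rack (array([  0.48605357,  -0.41779603, -46.84300529]), np.float64(0.73))
panel_rack (array([  0.48922342,  -0.41709497, -50.16077554]), np.float64(0.292))
```

View pics/m3.png

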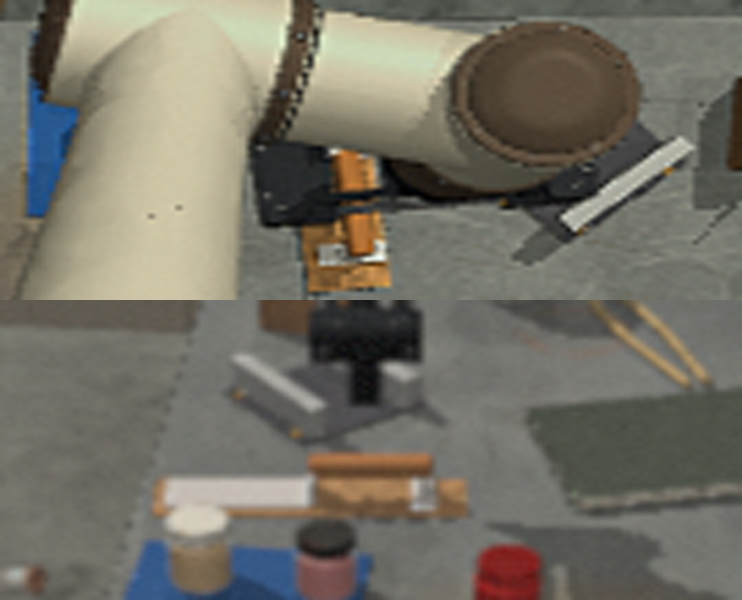

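Request:
apply_moves(steps=[[[1,1,1,40,0,0,0],[1,0,0,40,0,0,0],[1,0,0,30,0,0,0],[1,0,0,16,0,0,0],[1,0,0,0,0,0,0],[0,0,0,0,0,0,0],[0,0,0,0,0,0,0],[0,0,0,0,0,0,0],[0,0,0,0,0,0,0],[0,0,0,0,0,0,0],[0,0,0,0,0,0,0],[0,0,0,0,0,0,0]]])

```text
time_s: 22.55
tcp_pos: [0.4444, -0.2632, 0.032]
ee_rot: [[-0.995, -0.101, -0.0], [-0.101, 0.995, 0.0], [0.0, 0.0, -1.0]]
wrist_force: [2.1, -0.1, 1.2]
gripper_width: 0.285
```

Request:
apply_moves(steps=[[[0,0,0,0,0,0,0],[0,0,0,0,0,0,0],[0,0,0,0,0,0,0],[0,0,0,0,0,0,0]]])

```text
time_s: 23.05
tcp_pos: [0.4444, -0.2633, 0.032]
ee_rot: [[-0.995, -0.101, -0.0], [-0.101, 0.995, 0.0], [0.0, 0.0, -1.0]]
wrist_force: [-0.3, -0.3, -0.7]
gripper_width: 0.201
```

Request:
apply_moves(steps=[[[0,0,0,-15,0,0,0],[0,0,0,-30,0,0,0],[0,0,0,-45,0,0,0],[0,0,0,-45,0,0,0],[0,0,0,-45,0,0,0],[0,0,0,-38,0,0,0],[0,3.4,35,0,0,0,0],[0,3.4,45,0,0,0,0],[0,3.4,50,0,0,0,0],[0,3.4,50,0,0,0,0],[0,3.4,50,0,0,0,0],[0,3.4,50,0,0,0,0]]])

```text
time_s: 24.55
tcp_pos: [0.3949, 0.0145, 0.2509]
ee_rot: [[-0.995, -0.1, 0.001], [-0.1, 0.995, 0.001], [-0.001, 0.001, -1.0]]
wrist_force: [0.4, 0.3, -2.1]
gripper_width: 0.199
```

Request:
apply_moves(steps=[[[0,3.4,50,0,0,0,0],[0,3.4,50,0,0,0,0],[0,3.4,48,0,0,0,0],[0,0,0,0,0,0,-0.156],[0,0,0,0,0,0,-0.156],[0,0,0,0,0,0,-0.156],[0,0,0,0,0,0,-0.156],[0,0,0,0,0,0,-0.156],[0,0,0,0,0,0,-0.156],[0,0,0,0,0,0,0],[0,0,0,0,0,0,0]]])

```text
time_s: 25.92
tcp_pos: [0.3706, 0.1593, 0.2504]
ee_rot: [[-0.511, -0.86, 0.0], [-0.86, 0.511, 0.0], [-0.0, 0.0, -1.0]]
wrist_force: [-0.8, 0.2, -2.0]
gripper_width: 0.204
```

Run:
```python
from fit import *
s=sense(); p=s["tcp_pos"]; R=np.array(s["ee_rot"]); yaw=np.degrees(np.arctan2(-R[1,0],-R[0,0])); print(p,yaw,s["gripper_width"],np.round(R[:,2],4))
a=capture("top");b=capture("side")
for c in(a,b):
    k=near(c,"lifter",p,.24,40)
    print("lifter",None if k is None else fit("lifter",[(c,k)],[p[0],p[1],np.radians(yaw)],p[2]-.032))
for c in (a,b):
    g=near(c,"glass_panel",(.479,.401),.03,15); print("panel",fit("glass_panel",[(c,g)],[.479,.401,1.03]))
    k=near(c,"cooling_block",(.479,.401),.03,15)
    if k is not None: print("block",g.sum(),k.sum(),(k&~g).sum(),fit("cooling_block",[(c,k|g)],[.479,.401,1.03]))
def up(c,l,t,w,h,s): return cv2.resize(c["color"][t:t+h,l:l+w,::-1],None,fx=s,fy=s,interpolation=cv2.INTER_CUBIC)
cv2.imwrite("pics/m4.png",cv2.resize(np.vstack([up(a,110,140,135,90,4),up(b,180,220,135,90,4)]),(450,600)))
```

```text
[0.37063318 0.15930516 0.25037377] 59.2727841806155 0.20382128539723351 [ 2.e-04  3.e-04 -1.e+00]
lifter (array([ 0.36673633,  0.16289368, 61.89553897]), np.float64(0.885))
lifter (array([ 0.36953227,  0.16786709, 57.14194829]), np.float64(0.274))
panel (array([ 0.48064287,  0.40239566, 59.65606   ]), np.float64(0.045))
block 728 352 286 (array([ 0.48618716,  0.40009189, 59.95484122]), np.float64(0.081))
panel (array([ 0.47773825,  0.40179   , 62.10092821]), np.float64(0.058))
block 971 453 447 (array([ 0.47768886,  0.40036405, 56.96448806]), np.float64(0.12))
```

View pics/m4.png

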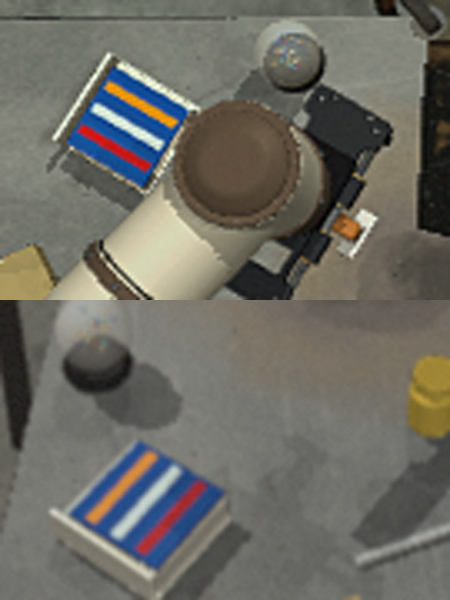

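Request:
apply_moves(steps=[[[0,-26,15,0,0,0,0],[0,-26,15,0,0,0,0],[0,0,0,40,0,0,0],[0,0,0,45,0,0,0],[0,0,0,45,0,0,0],[0,0,0,35,0,0,0],[0,0,0,20,0,0,0],[0,0,0,0,0,0,0],[0,0,0,0,0,0,0]]])

```text
time_s: 27.45
tcp_pos: [0.3721, 0.2202, 0.0658]
ee_rot: [[-0.509, -0.861, 0.001], [-0.861, 0.509, 0.001], [-0.002, -0.0, -1.0]]
wrist_force: [0.6, -0.1, -1.2]
gripper_width: 0.2
```

Run:
```python
from fit import *
s=sense(); p=s["tcp_pos"]; R=np.array(s["ee_rot"]); yaw=np.degrees(np.arctan2(-R[1,0],-R[0,0])); print(p,yaw,s["gripper_width"],np.round(R[:,2],4))
a=capture("top");b=capture("side")
k=near(b,"lifter",p,.05,40); x0=[p[0],p[1],np.radians(yaw)]
print("lifter",None if k is None else fit("lifter",[(b,k)],x0,p[2]-.032))
im=cv2.resize(b["color"][220:310,200:320,::-1],None,fx=6.6,fy=6.6,interpolation=cv2.INTER_CUBIC)
# overlay wire of blade, panel, block ribs' open ends
def draw(part,x,dz,col):
    cs,sn=np.cos(x[2]),np.sin(x[2])
    q=np.c_[x[0]+cs*part[:,0]-sn*part[:,1],x[1]+sn*part[:,0]+cs*part[:,1],part[:,2]+dz]
    uv=(np.array([w2px(b,t) for t in q])+.5-[200,220])*6.6
    for i in range(8):
        for j in range(i):
            if bin(i^j).count("1")==1: cv2.line(im,tuple(int(t) for t in uv[i]),tuple(int(t) for t in uv[j]),col,1)
draw(M["lifter"][0],x0,p[2]-.032,(0,255,0)); draw(M["lifter"][1],x0,p[2]-.032,(0,255,255))
draw(M["glass_panel"][0],[.479,.4015,np.radians(59.3)],0,(255,255,0)); draw(M["cooling_block"][2],[.479,.4015,np.radians(59.3)],0,(0,0,255))
cv2.imwrite("pics/m5.png",im)
```

```text
[0.37214882 0.22022919 0.06581841] 59.4243091376099 0.19963901442311888 [ 0.0012  0.0011 -1.    ]
lifter (array([ 0.37286519,  0.22583057, 59.65167909]), np.float64(0.301))
```

View pics/m5.png

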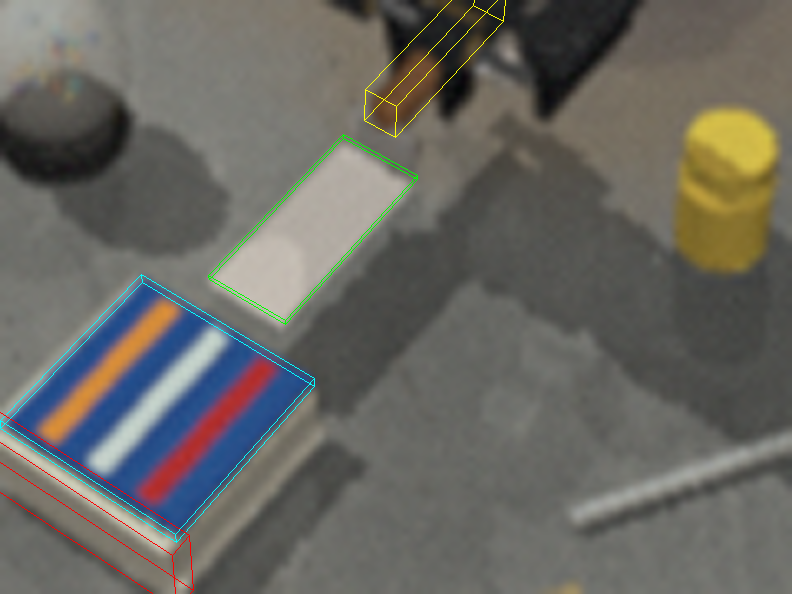

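Request:
apply_moves(steps=[[[0,0,0,12,0,0,0],[0,0,0,12,0,0,0],[0,0,0,0,0,0,0],[0,-14,0,0,0,0,0],[0,-14,0,0,0,0,0],[0,-14,0,0,0,0,0],[0,-14,0,0,0,0,0],[0,-14,0,0,0,0,0],[0,0,0,0,0,0,0],[0,0,0,0,0,0,0]]])

```text
time_s: 28.85
tcp_pos: [0.4067, 0.2792, 0.0408]
ee_rot: [[-0.509, -0.861, -0.001], [-0.861, 0.509, -0.001], [0.001, 0.0, -1.0]]
wrist_force: [0.1, 0.5, -1.5]
gripper_width: 0.206
```

Request:
apply_moves(steps=[[[0,-14,0,0,0,0,0],[0,-14,0,0,0,0,0],[0,-14,0,0,0,0,0],[0,-3,0,0,0,0,0],[0,0,0,0,0,0,0],[0,0,0,0,0,0,0]]])

```text
time_s: 29.6
tcp_pos: [0.4297, 0.318, 0.0409]
ee_rot: [[-0.509, -0.861, -0.001], [-0.861, 0.509, -0.001], [0.001, 0.0, -1.0]]
wrist_force: [-0.5, 0.3, -0.9]
gripper_width: 0.201
```

Request:
apply_moves(steps=[[[0,0,0,-6,0,0,0],[0,0,0,-5,0,0,0],[0,0,0,-3,0,0,0],[0,0,0,-3,0,0,0],[0,0,0,-3,0,0,0],[0,0,0,-5,0,0,0],[0,0,0,-8,0,0,0],[0,0,0,-12,0,0,0],[0,0,0,-12,0,0,0],[0,0,0,-8,0,0,0],[0,0,0,0,0,0,0],[0,0,0,0,0,0,0]]])

```text
time_s: 31.1
tcp_pos: [0.4298, 0.3183, 0.1058]
ee_rot: [[-0.509, -0.861, -0.001], [-0.861, 0.509, -0.0], [0.001, 0.0, -1.0]]
wrist_force: [0.3, -0.5, -2.4]
gripper_width: 0.203
```

```bash
cat > chk.py <<'E'
from fit import *
import sys
s=sense(); p=s["tcp_pos"]; R=np.array(s["ee_rot"]); yaw=np.arctan2(-R[1,0],-R[0,0]); print(p,np.degrees(yaw),s["wrist_force"],s["moment"],s["gripper_width"])
a=capture("top");b=capture("side"); d=R[:,0]*-1
c0=[p[0]+.097*d[0],p[1]+.097*d[1]]; dz=p[2]-.029+.003-.030
for c in(a,b):
    k=near(c,"glass_panel",c0,dz+.03,30)
    if k is None: print(None); continue
    x,f=fit("glass_panel",[(c,k)],[*c0,yaw],dz); e=x[:2]-p[:2]
    print("panel",np.round(x,4),f,"in lifter: along",e@d[:2],"left",e@np.array([-d[1],d[0]]),"dyaw",x[2]-np.degrees(yaw))
u,v=w2px(b,[*c0,dz+.03]); l,t=int(u)-60,int(v)-45
cv2.imwrite("pics/"+sys.argv[1],cv2.resize(b["color"][t:t+90,l:l+120,::-1],None,fx=5,fy=5,interpolation=cv2.INTER_CUBIC))
E
python3 chk.py m6.png
```

```text
[0.4297888  0.31826895 0.10579362] 59.39352710322221 [ 0.251978   -0.468417   -2.44533583] [-0.15420401  0.12593488  0.00681389] 0.20305252587231562
None
panel [ 0.4779  0.403  59.2586] 0.046 in lifter: along 0.09740633670867084 left 0.0017107271402397942 dyaw -0.13496049047993353
```

View pics/m6.png

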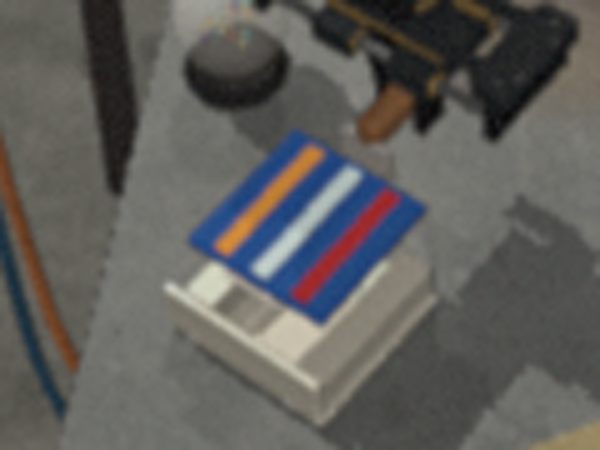

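Request:
apply_moves(steps=[[[0,0,0,-8,0,0,0],[0,0,0,-16,0,0,0],[0,0,0,-24,0,0,0],[0,0,0,-28,0,0,0],[0,0,0,-28,0,0,0],[0,0,0,-22,0,0,0],[0,0,0,-13,0,0,0],[0,0,0,-6,0,0,0],[0,7.2,-3.4,0,0,0,0],[0,14.5,-6.8,0,0,0,0],[0,21.7,-10.3,0,0,0,0],[0,28.9,-13.7,0,0,0,0]]])

```text
time_s: 32.8
tcp_pos: [0.4222, 0.2369, 0.2506]
ee_rot: [[-0.509, -0.861, -0.001], [-0.861, 0.509, -0.001], [0.001, 0.0, -1.0]]
wrist_force: [0.5, -0.4, -2.6]
gripper_width: 0.201
```

Request:
apply_moves(steps=[[[0,34.5,-16.4,0,0,0,0],[0,34.5,-16.4,0,0,0,0],[0,34.5,-16.4,0,0,0,0],[0,34.5,-16.4,0,0,0,0],[0,34.5,-16.4,0,0,0,0],[0,34.5,-16.4,0,0,0,0],[0,34.5,-16.4,0,0,0,0],[0,34.5,-16.4,0,0,0,0],[0,34.5,-16.4,0,0,0,0],[0,34.5,-16.4,0,0,0,0],[0,28.9,-13.7,0,0,0,0],[0,21.7,-10.3,0,0,0,0]]])

```text
time_s: 34.3
tcp_pos: [0.3813, -0.1992, 0.2509]
ee_rot: [[-0.511, -0.86, -0.0], [-0.86, 0.511, -0.0], [0.0, 0.0, -1.0]]
wrist_force: [-0.1, 0.4, -2.8]
gripper_width: 0.204
```

Request:
apply_moves(steps=[[[0,14.5,-6.8,0,0,0,0],[0,7.2,-3.4,0,0,0,0],[0,0,0,0,0,0,0.03],[0,0,0,0,0,0,0.06],[0,0,0,0,0,0,0.09],[0,0,0,0,0,0,0.1],[0,0,0,0,0,0,0.1],[0,0,0,0,0,0,0.1],[0,0,0,0,0,0,0.1],[0,0,0,0,0,0,0.1],[0,0,0,0,0,0,0.1],[0,0,0,0,0,0,0.1]]])

```text
time_s: 35.8
tcp_pos: [0.3806, -0.2205, 0.251]
ee_rot: [[-0.988, -0.153, -0.0], [-0.153, 0.988, 0.0], [0.0, 0.0, -1.0]]
wrist_force: [-0.4, 1.1, -2.6]
gripper_width: 0.202
```

Request:
apply_moves(steps=[[[0,0,0,0,0,0,0.1],[0,0,0,0,0,0,0.1],[0,0,0,0,0,0,0.1],[0,0,0,0,0,0,0.1],[0,0,0,0,0,0,0.1],[0,0,0,0,0,0,0.1],[0,0,0,0,0,0,0.1],[0,0,0,0,0,0,0.1],[0,0,0,0,0,0,0.09],[0,0,0,0,0,0,0.06],[0,0,0,0,0,0,0.03],[0,0,0,0,0,0,0]]])

```text
time_s: 37.3
tcp_pos: [0.3808, -0.2209, 0.2511]
ee_rot: [[-0.68, 0.733, 0.0], [0.733, 0.68, 0.0], [0.0, 0.0, -1.0]]
wrist_force: [0.2, -1.0, -2.0]
gripper_width: 0.197
```

```bash
cat >> chk.py <<'E'
for c in(a,b):
    k=near(c,"panel_rack",(.49,-.418),.02,25)
    print("rack",None if k is None else (k.sum(),fit("panel_rack",[(c,k)],[.49,-.418,np.radians(-51)])))
E
sed -i 's/^u,v=w2px.*/u,v=w2px(b,[.47,-.38,.1]); l,t=int(u)-70,int(v)-45/; s/l:l+120/l:l+130/' chk.py
python3 chk.py m7.png
```

```text
[ 0.38077816 -0.22085556  0.25105663] -47.134213820433885 [ 0.18441423 -0.95452748 -2.01445954] [-0.02571504  0.10981232  0.01964497] 0.19730132387581842
None
panel [  0.4461  -0.2833 -42.8656] 0.628 in lifter: along 0.09017434233971618 left 0.005432345040697624 dyaw 4.268628518719531
rack (np.int64(380), (array([  0.50178272,  -0.43490497, -44.20175233]), np.float64(0.614)))
rack (np.int64(560), (array([  0.48895859,  -0.41776298, -51.27003864]), np.float64(0.078)))
```

View pics/m7.png

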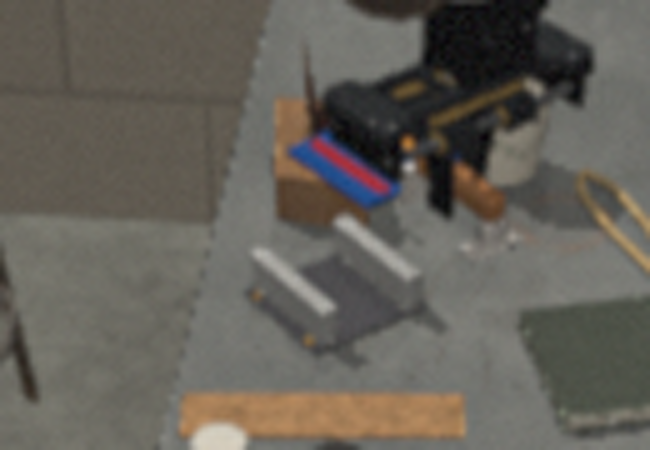

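Request:
apply_moves(steps=[[[0,0,0,0,0,0,0.034],[0,0,0,0,0,0,0.034],[0,-8,-3,0,0,0,0],[0,-16,-5,0,0,0,0],[0,-24,-8,0,0,0,0],[0,-26,-8,0,0,0,0],[0,-24,-8,0,0,0,0],[0,-16,-5,0,0,0,0],[0,-10.5,-3.5,0,0,0,0],[0,0,0,8,0,0,0],[0,0,0,16,0,0,0],[0,0,0,24,0,0,0]]])

```text
time_s: 39.1
tcp_pos: [0.4275, -0.3428, 0.2023]
ee_rot: [[-0.629, 0.777, 0.001], [0.777, 0.629, -0.0], [-0.001, 0.001, -1.0]]
wrist_force: [0.8, -0.6, -3.3]
gripper_width: 0.204
```

Request:
apply_moves(steps=[[[0,0,0,28,0,0,0],[0,0,0,28,0,0,0],[0,0,0,26,0,0,0],[0,0,0,18,0,0,0],[0,0,0,11,0,0,0],[0,0,0,6,0,0,0],[0,0,0,0,0,0,0],[0,0,0,0,0,0,0]]])

```text
time_s: 40.1
tcp_pos: [0.4281, -0.3437, 0.0867]
ee_rot: [[-0.629, 0.778, 0.001], [0.778, 0.629, -0.001], [-0.001, 0.001, -1.0]]
wrist_force: [-0.5, -0.1, -3.1]
gripper_width: 0.203
```

```bash
python3 chk.py m8.png
```

```text
[ 0.42811643 -0.34371111  0.08674515] -51.05159746241504 [-0.47907887 -0.12087284 -3.10476459] [ 0.10139663  0.10259672 -0.04351645] 0.20298955614991482
None
panel [  0.4894  -0.4174 -43.8026] 0.741 in lifter: along 0.0958122048100781 left 0.0013431449512572718 dyaw 7.249010298638659
rack None
rack (np.int64(304), (array([  0.49776726,  -0.40883659, -77.51498153]), np.float64(0.449)))
```

View pics/m8.png

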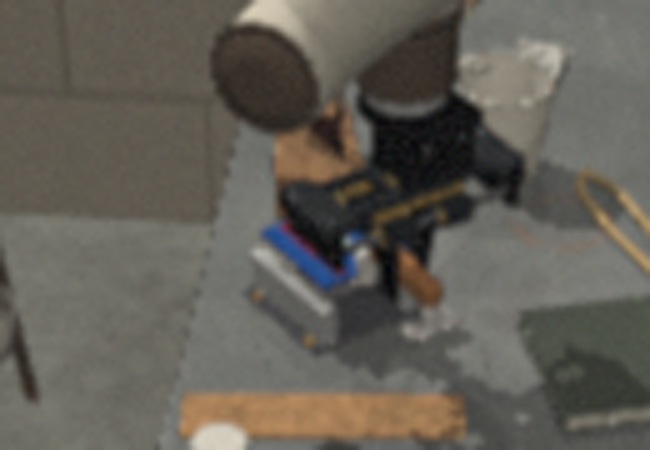

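Run:
```python
from fit import *
s=sense(); p=s["tcp_pos"]; R=np.array(s["ee_rot"]); d=-R[:,0]; yaw=np.arctan2(d[1],d[0]); b=capture("side")
u,v=w2px(b,[.47,-.38,.1]); l,t=int(u)-70,int(v)-45
im=cv2.resize(b["color"][t+25:t+75,l+40:l+90,::-1],None,fx=12,fy=12,interpolation=cv2.INTER_CUBIC)
def draw(part,x,dz,col):
    cs,sn=np.cos(x[2]),np.sin(x[2])
    q=np.c_[x[0]+cs*part[:,0]-sn*part[:,1],x[1]+sn*part[:,0]+cs*part[:,1],part[:,2]+dz]
    uv=(np.array([w2px(b,k) for k in q])+.5-[l+40,t+25])*12
    for i in range(8):
        for j in range(i):
            if bin(i^j).count("1")==1: cv2.line(im,tuple(int(k) for k in uv[i]),tuple(int(k) for k in uv[j]),col,1)
c0=p+.097*d
draw(M["glass_panel"][0],[c0[0],c0[1],yaw],p[2]-.056,(0,255,255))
for k in M["panel_rack"]: draw(k,[.4895,-.418,np.radians(-51)],0,(0,255,0))
cv2.imwrite("pics/m9.png",im)
```

```text
(no output)
```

View pics/m9.png

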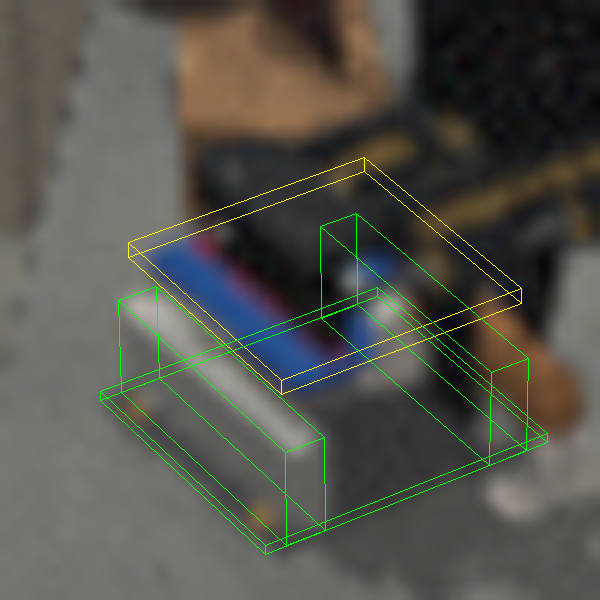

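Request:
apply_moves(steps=[[[0,0,0,5,0,0,0],[0,0,0,6,0,0,0],[0,0,0,3,0,0,0],[0,0,0,2,0,0,0],[0,0,0,2,0,0,0],[0,0,0,2,0,0,0],[0,0,0,2,0,0,0],[0,0,0,3,0,0,0],[0,0,0,5,0,0,0],[0,0,0,6,0,0,0],[0,0,0,0,0,0,0],[0,0,0,0,0,0,0]]])

```text
time_s: 41.95
tcp_pos: [0.4277, -0.3436, 0.05]
ee_rot: [[-0.629, 0.778, -0.0], [0.778, 0.629, -0.0], [-0.0, -0.0, -1.0]]
wrist_force: [-0.5, -0.1, -1.5]
gripper_width: 0.2
```

Request:
apply_moves(steps=[[[0,6,0,0,0,0,0],[0,10,0,0,0,0,0],[0,14,0,0,0,0,0],[0,16,0,0,0,0,0],[0,16,0,0,0,0,0],[0,16,0,0,0,0,0],[0,16,0,0,0,0,0],[0,16,0,0,0,0,0],[0,14,0,0,0,0,0],[0,6,0,0,0,0,0],[0,0,0,0,0,0,0]]])

```text
time_s: 43.32
tcp_pos: [0.346, -0.2422, 0.0502]
ee_rot: [[-0.629, 0.777, 0.0], [0.777, 0.629, -0.0], [-0.0, 0.0, -1.0]]
wrist_force: [0.2, 0.6, -0.1]
gripper_width: 0.206
```

Run:
```python
from fit import *
a=capture("top");b=capture("side")
for c in(a,b):
    k=near(c,"glass_panel",(.49,-.418),.043,25); print("panel",None if k is None else (k.sum(),fit("glass_panel",[(c,k)],[.49,-.418,np.radians(-51)],.01)))
    k=near(c,"lifter_pad",(.482,-.256),.003,20); print("pad",None if k is None else (k.sum(),fit("lifter_pad",[(c,k)],[.482,-.256,np.radians(5)])))
u,v=w2px(b,[.47,-.36,.05]); l,t=int(u)-65,int(v)-45
cv2.imwrite("pics/m10.png",cv2.resize(b["color"][t:t+90,l:l+130,::-1],None,fx=5,fy=5,interpolation=cv2.INTER_CUBIC))
```

```text
panel (np.int64(748), (array([  0.48542377,  -0.41843445, -50.08700991]), np.float64(0.047)))
pad (np.int64(644), (array([ 0.48966931, -0.2582495 ,  5.59935441]), np.float64(0.315)))
panel (np.int64(295), (array([  0.48660265,  -0.41310096, -48.76213746]), np.float64(0.203)))
pad (np.int64(478), (array([ 0.48249702, -0.25518129,  4.93402102]), np.float64(0.116)))
```

View pics/m10.png

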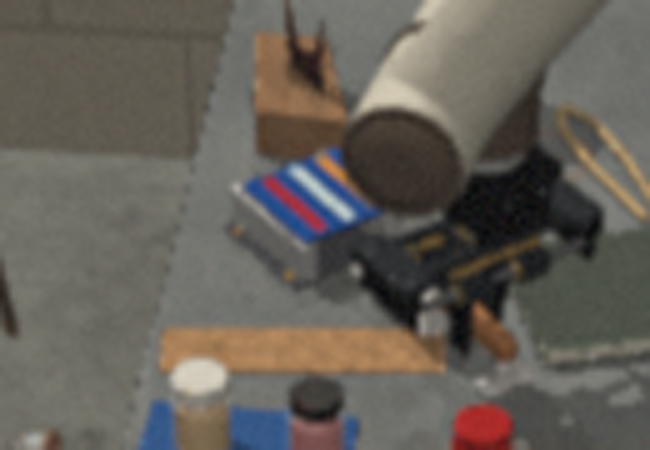

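Request:
apply_moves(steps=[[[0,0,0,-25,0,0,0],[0,0,0,-40,0,0,0],[0,0,0,-35,0,0,0],[0,0,0,0,0,0,-0.1637],[0,0,0,0,0,0,-0.1637],[0,0,0,0,0,0,-0.1637],[0,0,0,0,0,0,-0.1637],[0,0,0,0,0,0,-0.1637],[0,0,0,0,0,0,-0.1637],[0,-48,-12.5,0,0,0,0],[0,-48,-12.5,0,0,0,0],[0,0,0,0,0,0,0]]])

```text
time_s: 45.12
tcp_pos: [0.4469, -0.2592, 0.1495]
ee_rot: [[-0.996, -0.092, 0.001], [-0.092, 0.996, -0.001], [-0.001, -0.001, -1.0]]
wrist_force: [-0.6, -0.0, -1.6]
gripper_width: 0.207
```

Request:
apply_moves(steps=[[[0,0,0,25,0,0,0],[0,0,0,35,0,0,0],[0,0,0,30,0,0,0],[0,0,0,14,0,0,0],[0,0,0,6,0,0,0],[0,0,0,0,0,0,0],[0,0,0,0,0,0,0]]])

```text
time_s: 46.0
tcp_pos: [0.4445, -0.2587, 0.041]
ee_rot: [[-0.996, -0.091, 0.002], [-0.091, 0.996, -0.001], [-0.002, -0.001, -1.0]]
wrist_force: [1.1, -0.4, -1.1]
gripper_width: 0.201
```

Run:
```python
from fit import *
b=capture("side");a=capture("top")
for n,p,y in (("lifter",(.4445,-.259),5),("lifter_pad",(.4825,-.2555),5)):
  for c in (a,b):
    k=near(c,n,p,.01,22)
    print(n,None if k is None else (k.sum(),fit(n,[(c,k)],[*p,np.radians(y)])))
```

```text
lifter (np.int64(141), (array([ 0.44800115, -0.25883812,  4.81204203]), np.float64(0.768)))
lifter None
lifter_pad None
lifter_pad (np.int64(253), (array([ 0.47894662, -0.25554294,  4.4469961 ]), np.float64(0.526)))
```

Request:
apply_moves(steps=[[[0,0,0,4,0,0,0],[0,0,0,3,0,0,0],[0,0,0,1.5,0,0,0],[0,0,0,0,0,0,0],[0,0,0,0,0,0,0]]])

```text
time_s: 46.92
tcp_pos: [0.4436, -0.2585, 0.032]
ee_rot: [[-0.996, -0.091, -0.0], [-0.091, 0.996, 0.0], [0.0, 0.0, -1.0]]
wrist_force: [-2.1, 2.2, 5.6]
gripper_width: 0.199
```

Contact with the pad (5.6 N). Release, rise and get clear of the views.

Request:
apply_moves(steps=[[[0.4,0,0,0,0,0,0],[0.6,0,0,0,0,0,0],[0.7,0,0,0,0,0,0],[0.7,0,0,0,0,0,0],[0.7,0,0,-30,0,0,0],[0.7,0,0,-50,0,0,0],[0.7,0,0,-50,0,0,0],[0.7,0,0,-50,0,0,0],[1,0,0,-35,0,0,0],[1,10,50,0,0,0,0],[1,10,50,0,0,0,0],[1,10,50,0,0,0,0]]])

```text
time_s: 48.42
tcp_pos: [0.3996, -0.1108, 0.2465]
ee_rot: [[-0.996, -0.09, 0.0], [-0.09, 0.996, 0.0], [-0.0, 0.0, -1.0]]
wrist_force: [1.0, 0.6, 0.3]
gripper_width: 0.986
```

Request:
apply_moves(steps=[[[1,10,50,0,0,0,0],[1,10,50,0,0,0,0],[1,0,50,0,0,0,0],[1,0,50,0,0,0,0],[1,0,50,0,0,0,0],[1,0,50,0,0,0,0],[1,0,0,0,0,0,0],[1,0,0,0,0,0,0]]])

```text
time_s: 49.42
tcp_pos: [0.3528, 0.1848, 0.2463]
ee_rot: [[-0.996, -0.091, -0.001], [-0.091, 0.996, -0.001], [0.001, -0.001, -1.0]]
wrist_force: [-0.5, -0.2, -1.3]
gripper_width: 1.001
```

Run:
```python
from fit import *
print(sense()["tcp_pos"])
b=capture("side");a=capture("top")
for n,p,y,dz in (("frit_jar_b",(.46,-.127),0,0),("frit_jar_c",(.54,-.13),0,0),("lifter",(.4445,-.259),5,0),("lifter_pad",(.482,-.254),5,0),("panel_rack",(.491,-.419),-50,0),("glass_panel",(.487,-.418),-50,.01)):
  for c in (a,b):
    k=near(c,n,p,.03,22)
    print(n,None if k is None else fit(n,[(c,k)],[*p,np.radians(y)],dz,2 if 'jar' in n else 3))
def up(c,l,t,w,h,s): return cv2.resize(c["color"][t:t+h,l:l+w,::-1],None,fx=s,fy=s,interpolation=cv2.INTER_CUBIC)
cv2.imwrite("pics/m11.png",cv2.resize(np.vstack([up(a,265,140,135,70,5.5),up(b,190,105,135,70,5.5)]),(742,600)))
```

```text
[0.35275142 0.18480454 0.24626776]
frit_jar_b (array([ 0.45926331, -0.12712177,  0.        ]), np.float64(0.195))
frit_jar_b (array([ 0.45853516, -0.12738086,  0.        ]), np.float64(0.126))
frit_jar_c (array([ 0.5480913 , -0.13057006,  0.        ]), np.float64(0.081))
frit_jar_c (array([ 0.54603882, -0.13127991,  0.        ]), np.float64(0.135))
lifter None
lifter (array([ 0.38657465, -0.23385927, -5.29230678]), np.float64(0.686))
lifter_pad (array([ 0.4831735 , -0.26020541,  4.71910022]), np.float64(0.126))
lifter_pad (array([ 0.50393008, -0.26507317,  3.05348347]), np.float64(0.709))
panel_rack None
panel_rack (array([  0.4998486 ,  -0.40081981, -81.67772127]), np.float64(0.556))
glass_panel (array([  0.48441957,  -0.41652952, -49.92640983]), np.float64(0.059))
glass_panel (array([  0.48657176,  -0.41625231, -48.41839775]), np.float64(0.205))
```

View pics/m11.png

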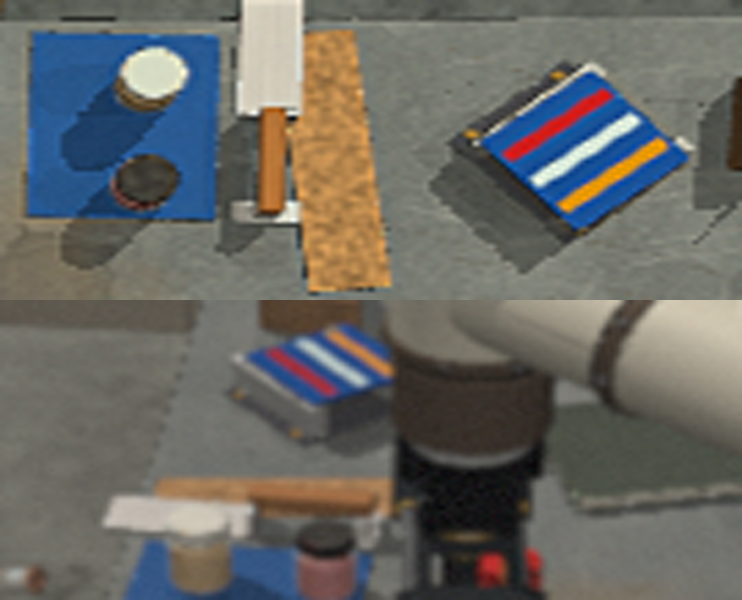

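Run:
```python
from fit import *
b=capture("side");a=capture("top")
g=px2w(a,314.4,177.3,.03); print(g)
for c in (a,b):
    for m in masks_of(c,"lifter"):
        print(m["confidence"],m["box"],m["pixels"].sum())
    k=near(c,"lifter",(g[0]+.05,g[1]),.01,30)
    for dz in(-.003,0,.003):
        if k is not None: print(dz,fit("lifter",[(c,k)],[g[0],g[1],0],dz))
def up(c,l,t,w,h,s): return cv2.resize(c["color"][t:t+h,l:l+w,::-1],None,fx=s,fy=s,interpolation=cv2.INTER_CUBIC)
cv2.imwrite("pics/m12.png",np.hstack([up(a,295,125,50,75,8),up(b,200,130,50,75,8)]))
```

```text
[ 0.47856299 -0.21478289  0.03      ]
0.95 [309.0, 139.2, 9.9, 52.7] 469
0.36 [286.0, 173.5, 11.5, 15.9] 145
-0.003 (array([ 0.4827698 , -0.21324435, -2.60599817]), np.float64(0.111))
0 (array([ 0.48146583, -0.21270121, -2.84339223]), np.float64(0.115))
0.003 (array([ 0.481065  , -0.21245108, -2.54711102]), np.float64(0.112))
0.7 [206.9, 147.7, 54.7, 14.2] 317
-0.003 (array([ 0.48170874, -0.21278789, -3.73081644]), np.float64(0.331))
0 (array([ 0.48216258, -0.20908904, -2.55214346]), np.float64(0.331))
0.003 (array([ 0.48182321, -0.20521467, -2.8812533 ]), np.float64(0.33))
```

View pics/m12.png

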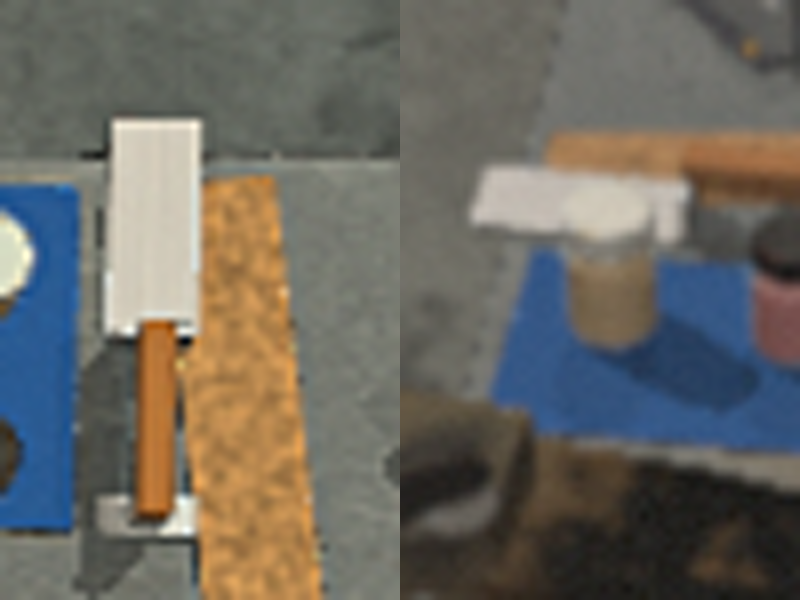

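Request:
apply_moves(steps=[[[0.5,-10.3,-45.3,0,0,0,0],[0.5,-10.3,-45.3,0,0,0,0],[0.5,-10.3,-45.3,0,0,0,0],[0.5,-10.3,-45.3,0,0,0,0],[0.5,-10.3,-45.3,0,0,0,0],[0.5,-10.3,-45.3,0,0,0,0],[0.5,-10.3,-45.3,0,0,0,0],[0.5,-10.3,-45.3,0,0,0,0],[0.5,-10.3,-45.3,0,0,0,0],[0.5,0,0,30,0,0,0.138],[0.5,0,0,40,0,0,0],[0.5,0,0,0,0,0,0]]])

```text
time_s: 51.92
tcp_pos: [0.4804, -0.2123, 0.1737]
ee_rot: [[-0.999, 0.048, -0.008], [0.048, 0.999, 0.001], [0.008, 0.001, -1.0]]
wrist_force: [0.2, 0.7, 0.2]
gripper_width: 0.502
```

Request:
apply_moves(steps=[[[0.5,0,0,0,0,0,0]]])

```text
time_s: 52.05
tcp_pos: [0.4835, -0.2128, 0.1779]
ee_rot: [[-0.999, 0.046, 0.002], [0.046, 0.999, -0.001], [-0.002, -0.001, -1.0]]
wrist_force: [0.1, -0.3, 0.5]
gripper_width: 0.503
```

Request:
apply_moves(steps=[[[0.5,1,0,40,0,0,0],[0.5,0,0,45,0,0,0],[0.5,0,0,35,0,0,0],[0.5,0,0,16,0,0,0],[0.5,0,0,6,0,0,0],[0.5,0,0,0,0,0,0],[0,0,0,0,0,0,0],[0,0,0,0,0,0,0],[0,0,0,0,0,0,0],[0,0,0,0,0,0,0],[0,0,0,0,0,0,0],[0,0,0,0,0,0,0]]])

```text
time_s: 53.55
tcp_pos: [0.4817, -0.2126, 0.0349]
ee_rot: [[-0.999, 0.047, 0.0], [0.047, 0.999, -0.0], [-0.0, -0.0, -1.0]]
wrist_force: [-1.0, 0.0, 4.6]
gripper_width: 0.21
```

Request:
apply_moves(steps=[[[0,0,0,-15,0,0,0],[0,0,0,-30,0,0,0],[0,0,0,-30,0,0,0],[0,18.5,-24,0,0,0,0],[0,18.5,-24,0,0,0,0],[0,0,0,0,0,0,-0.138],[0,0,0,0,0,0,0],[0,0,0,0,0,0,0]]])

```text
time_s: 54.55
tcp_pos: [0.4424, -0.2585, 0.1097]
ee_rot: [[-0.996, -0.089, 0.0], [-0.089, 0.996, 0.0], [-0.0, 0.0, -1.0]]
wrist_force: [-0.3, -0.3, -1.2]
gripper_width: 0.205
```

Run:
```python
from fit import *
s=sense(); p=s["tcp_pos"]; R=np.array(s["ee_rot"]); yaw=np.arctan2(-R[1,0],-R[0,0]); print(p,np.degrees(yaw),s["gripper_width"])
b=capture("side")
k=near(b,"lifter",(p[0]+.05,p[1]),p[2]-.02,30)
print(None if k is None else (k.sum(),fit("lifter",[(b,k)],[p[0],p[1],yaw],p[2]-.034)))
cv2.imwrite("pics/m13.png",cv2.resize(b["color"][110:190,190:310,::-1],None,fx=6,fy=6,interpolation=cv2.INTER_CUBIC))
```

```text
[ 0.44236754 -0.25849313  0.10970253] 5.117695991845833 0.20534207315520536
(np.int64(267), (array([ 0.44019296, -0.24360703, -1.18742169]), np.float64(0.454)))
```

View pics/m13.png

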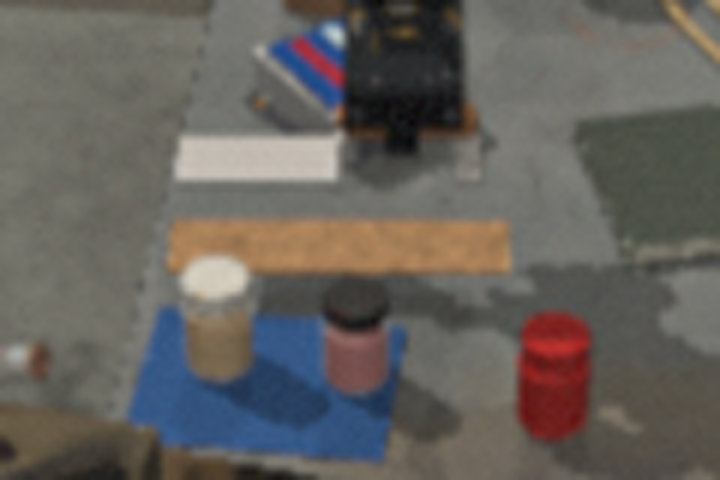

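Request:
apply_moves(steps=[[[0,0,0,25,0,0,0],[0,0,0,25,0,0,0],[0,0,0,14,0,0,0],[0,0,0,6,0,0,0],[0,0,0,2,0,0,0],[0,0,0,0,0,0,0],[0,0,0,0,0,0,0]]])

```text
time_s: 55.52
tcp_pos: [0.4427, -0.2588, 0.0382]
ee_rot: [[-0.996, -0.091, 0.001], [-0.091, 0.996, -0.0], [-0.001, -0.0, -1.0]]
wrist_force: [0.4, -0.2, -1.4]
gripper_width: 0.203
```

Request:
apply_moves(steps=[[[0,0,0,2,0,0,0],[0,0,0,1,0,0,0],[0,0,0,0,0,0,0],[0,0,0,0,0,0,0]]])

```text
time_s: 56.02
tcp_pos: [0.4428, -0.2593, 0.0359]
ee_rot: [[-0.996, -0.092, 0.001], [-0.092, 0.996, -0.001], [-0.001, -0.001, -1.0]]
wrist_force: [-1.4, -0.9, 5.4]
gripper_width: 0.204
```

Request:
apply_moves(steps=[[[0.6,0,0,0,0,0,0],[0.6,0,0,0,0,0,0],[0.6,0,0,0,0,0,0],[0.6,0,0,0,0,0,0],[0.6,0,0,0,0,0,0],[0.6,0,0,-20,0,0,0],[0.6,0,0,-50,0,0,0],[0.6,0,0,-50,0,0,0],[0.6,0,0,-50,0,0,0],[0.6,0,0,-35,0,0,0],[0.6,10,50,0,0,0,0],[0.6,10,50,0,0,0,0]]])

```text
time_s: 57.52
tcp_pos: [0.4128, -0.1601, 0.2398]
ee_rot: [[-0.996, -0.089, 0.001], [-0.089, 0.996, 0.0], [-0.001, 0.0, -1.0]]
wrist_force: [1.6, 1.6, -0.9]
gripper_width: 0.605
```

Request:
apply_moves(steps=[[[0.6,10,50,0,0,0,0],[0.6,10,50,0,0,0,0],[0.6,10,50,0,0,0,0],[0.6,0,50,0,0,0,0],[0.6,0,50,0,0,0,0],[0.6,0,50,0,0,0,0],[0.6,0,50,0,0,0,0],[0.6,0,50,0,0,0,0],[0.6,0,0,0,0,0,0],[0.6,0,0,0,0,0,0],[0.6,0,0,0,0,0,0]]])

```text
time_s: 58.9
tcp_pos: [0.347, 0.2337, 0.2395]
ee_rot: [[-0.996, -0.09, -0.0], [-0.09, 0.996, -0.0], [0.0, -0.0, -1.0]]
wrist_force: [0.1, -0.1, 0.0]
gripper_width: 0.593
```

Run:
```python
from fit import *
b=capture("side");a=capture("top")
for n,p,y,dz in (("frit_jar_b",(.46,-.127),0,0),("frit_jar_c",(.54,-.13),0,0),("lifter",(.4445,-.259),5,0),("glass_panel",(.487,-.418),-50,.01),("glass_dome",(.554,.22),0,0)):
  for c in (a,b):
    k=near(c,n,p,.02,22)
    print(n,None if k is None else fit(n,[(c,k)],[*p,np.radians(y)],dz,2 if 'jar' in n or 'dome' in n else 3))
def up(c,l,t,w,h,s): return cv2.resize(c["color"][t:t+h,l:l+w,::-1],None,fx=s,fy=s,interpolation=cv2.INTER_CUBIC)
cv2.imwrite("pics/m14.png",cv2.resize(np.vstack([up(a,265,140,135,70,5.5),up(b,190,105,135,70,5.5)]),(742,600)))
```

```text
frit_jar_b (array([ 0.4588397 , -0.12691614,  0.        ]), np.float64(0.071))
frit_jar_b (array([ 0.45769333, -0.12854701,  0.        ]), np.float64(0.093))
frit_jar_c (array([ 0.54807669, -0.13015858,  0.        ]), np.float64(0.097))
frit_jar_c (array([ 0.54713037, -0.13411056,  0.        ]), np.float64(0.078))
lifter None
lifter (array([ 0.4445, -0.259 ,  5.    ]), np.float64(1.0))
glass_panel (array([  0.48414197,  -0.41846332, -50.36406317]), np.float64(0.054))
glass_panel (array([  0.4829299 ,  -0.41390668, -50.66100301]), np.float64(0.139))
glass_dome (array([0.55074657, 0.21946645, 0.        ]), np.float64(0.106))
glass_dome (array([0.55309855, 0.22811466, 0.        ]), np.float64(0.111))
```

View pics/m14.png

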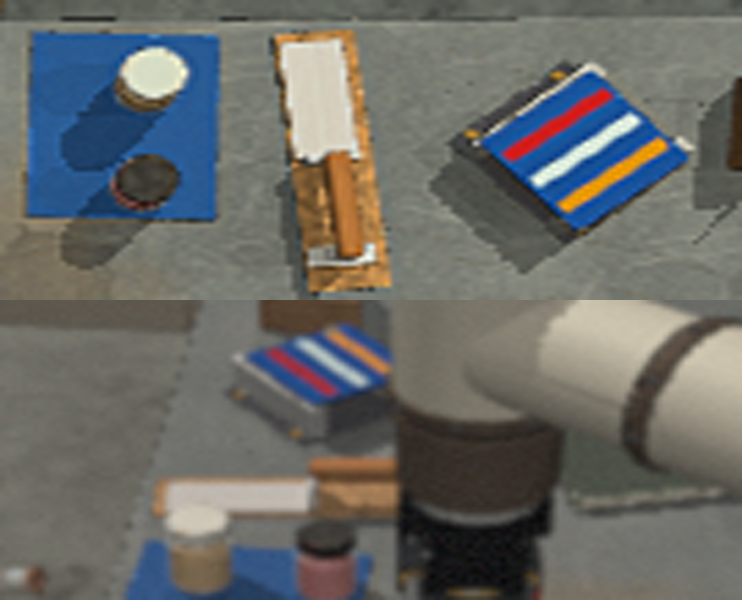

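Everything is in place: the lifter lies flat along the pad, the panel is square on the rails, and both jars stand on the mat. I'm handing in.

```bash
python3 -c "
from h import *
print(r.finish_job())"
```

```text
the job is handed in; nothing more can be done
None
```

The job is done and handed in; no verdict was reported.

- **Jars:** Only the pink jar (b) and the tan jar (c) were present. Both were stood upright on the blue mat. The red and yellow look-alikes were not touched.
- **Panel:** I lifted it on the blade from the open side of the cooling block, carried it to the rack, set it on the rails and drew the blade out. The last camera fits put it about 3 to 6 mm from the rack's centre and within about 2° of square.
- **Lifter:** After I first laid it back, it was found about 5 cm off, partly off the pad. This was probably the knock the task warned of, though I can't rule out my release. I gripped it again and re-laid it. The last picture shows it flat along the pad.
- **Globe:** Camera fits place it within about 3 mm of where it started.

**Checks that failed or disagreed:** The networks gave no usable lifter reading in the last look, so its final pose rests on the picture and on the gripper's position when it let go. The two cameras disagreed by up to about 5 mm on the panel and about 9 mm on the globe. The run ended at about 59 s of the 210 s allowed.

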